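Fit a brake pad into the spring clips of its bracket

TASK

Fit the loose brake pad into the brake bracket: lining down towards the disc, both ears in the clip-lined slots, pushed fully home so that it sits flat on the disc, then let go of it. Leave the other things on the bench where they are.

Things in the scene. Friction and masses are not known exactly. Their poses are not given: they have to be found in the camera images.
- pad_centre (a point): Centre of the loose brake pad, half-way up its 16 mm thickness. Dark steel backing plate 84 x 40 x 6 mm; below it a near-black friction lining, 10 mm thick, 78 mm long. Starts flat on the bench, lining down, ahead and to the robot's right, on the open outer side of the bracket. x = across its width, y = along its length, z = up. 0.17 to 0.35 kg. Can be held across its 40 mm width at mid-length.
- pad_ear (a point): Middle of the ear on the pad's +y end, at (-5, 48.5, +5) mm from the pad's centre in the pad's axes; the same ear is on the -y end. Each ear is 6 mm thick, 14 mm wide (x) and sticks out 13 mm from the plate: 110 mm over both ears. The ears sit nearer the pad's outer (-x) long edge, so it fits one way round only.
- bracket_seat (a point): Where the pad's centre lies, with the same axes, when it is home: 8 mm above the disc's upper face (x towards the disc's centre, y along the line through both slots, z up). Cast iron bracket, a fork of two legs over the disc's rim, fixed and immovable. The legs' facing sides are 88 mm apart (y = -44 and 44 mm); tops 20 mm above the disc face.
- slot_left (a point): Mouth of the slot in the +y leg, on the slot's middle line, 25 mm above the disc face. The slot is upright, open at the top and towards the other leg, 17 mm wide (x = -13.5 to 3.5 mm from the seat), ending at y = 58 mm. It is lined with a bright steel spring clip, its lips flared from 20 to 26 mm above the disc face to ease the ear in.
- slot_right (a point): The same slot in the -y leg. In each slot a spring tongue on the +x side narrows it to 12.5 mm from 16 mm above the disc face down; its lead-in slopes from 25 mm. A 14 mm ear pushes it back against about 3 N. The two clips grip the ears with 5 to 12 N of friction, so the pad does not drop home but must be pushed down, level, till it meets the disc.
- disc_centre (a point): Centre of the brake disc's upper face: ventilated disc, 220 mm diameter, lying level, upper face 58 mm above the bench, fixed; 90 mm from the seat along the seat's +x. The bolted flange in its middle is 84 mm in diameter and up to 18 mm high, leaving 28 mm of bare disc beside the seated pad for a finger; on the pad's outer side all is open.
- grease_tin: Bystander: open round tin, 69 mm diameter, 56 mm high; origin at the centre of its underside.
- brush: Bystander: flat cleaning brush lying down, 186 x 34 x 12 mm, long axis y; origin at the middle of its underside.
- bolt: Bystander: hex bolt with nut lying down, 56 x 17 x 20 mm, long axis y; origin at the middle of its underside.
There are look-alikes about, which are no part of the job. Of the things that look like the part that bears pad_centre, the largest one is meant.

How it is judged:
At the end, for the whole second after the job is handed in: The pad lies lining down in the bracket with both ears in the slots: its centre within 5 mm of the seat sideways and within 2.5 mm in height, level within 0.05 rad and turned to within 0.08 rad of the bracket, at rest and released; no bystander has moved more than 30 mm (horizontal distance between pad_centre and bracket_seat below 0.005 m and z of pad_centre in the frame of bracket_seat between -0.0025 and 0.0025 m and angle between pad_centre's own z axis and vertical below 0.05 rad and angle between the x axis of pad_centre and the x axis of bracket_seat, either way round below 0.08 rad); the robot touches nothing.
It fails at once if a bystander (tin, brush or bolt) is moved by more than 30 mm (distance of any of grease_tin, brush, bolt from where it was at the start of the episode above 0.03 m).
It also fails if it takes over 38 s, if anything falls off the work surface, if the arm or the gripper's body presses on something with over 40 N, if the wrist force passes 120 N, or if a joint passes its speed limit or range.

ROBOT

A 6-joint arm with a two-finger parallel gripper is mounted at the origin on the work surface; the furniture and walls round the work are solid. World frame = base frame: x ahead of the robot, y to its left, z up, the work surface at z = 0. Lengths are in m, angles in rad, forces in N, time in s.
With the tool pointing down it reaches from about 0.35 to 0.775 m from the base axis. Payload 7.3 kg.
Tool frame: the origin (TCP) lies midway between the tips of the shut fingers; the grasp point (between the pads) lies 19 mm behind it; z points along the fingers, y is the line along which they close (so a half turn about z gives the same grasp; the last joint's range is limited). The gripper opens to 92 mm and grips with 3 to 60 N. Pads are 19 mm wide; open, the fingers measure 130 mm over their backs; the gripper's body (75 mm by 190 mm) begins 47 mm behind the grasp point.
Start: joints at [-1.253, 0.342, 1.524, -0, 1.275, -0.146], TCP at [0.235, -0.47, 0.227] pointing down, gripper open.
Joint ranges: [-2.53, 2.53], [-0.77, 2.02], [0.04, 2.7], [-1, 4.14], [0.28, 2.66], [-3.11, 3.11]. Speed limits (rad/s): [2.57, 2.57, 3.14, 3.14, 3.14, 3.14].

INTERFACE

Orientations are given as [roll, pitch, yaw] about the fixed x, y, z axes, in that order (R = Rz(yaw) Ry(pitch) Rx(roll)).
In Python, from cell import monitor, vision, workorder gives the robot as it stands.
- The arm moves only by the tool move_arm, never from a script. Its argument "rows" is a list of rows, each a list of 5 numbers: the shift along the world's x, y, z in mm, then the turn about the world's z in rad, then the closure, from -1 (fully open) to 1 (shut). A call has 1 to 12 rows; each row shifts and turns the commanded pose from where the row before left it; what a row does not reach is not made up. A row lasts 1/10 s, in which the tool goes at most 50 mm and 8.59 degrees, less where a joint would pass 70% of its speed; a pose out of reach is approached as far as the arm can. A call is refused whole if a number of a shift passes 50 or a number of a turn 0.15, either way. A call with a gripper value outside its range is refused whole. The fingers move at their own pace and stop on an object; "newtons" is the grip in N (left out, the last holds). Time passes only in rows, so rows that do not move let the fingers close. It gives the time, the measured TCP pose, the force, the opening and the grip force at its end, in the units of the state.
- monitor.observe(): the state, without advancing time (a new reading comes with each control period).
- vision.read_camera(name): name is "scene" or "top"; returns the picture (384x512x3 uint8, red, green, blue); there is no depth.
- vision.get_calibration(name): a dict with "K" (3x3 intrinsics, pixels), "T" (4x4, takes a point from camera to world coordinates). Camera axes: x right, y up, looking along -z (the intrinsics and any distortion apply to the point x, -y, -z); pixel columns grow to the right and rows downward; lengths in m; the calibration is good to about 2 mm. A picture is of the moment at which its call begins. get_calibration takes no time and is no camera call.
- workorder.hand_in(): hands the job in; it is judged then, once.
The state is a dict: "time": time; "qpos": joint angles; "qvel": joint speeds; "joint_efforts": joint torques, N m; "tool_pos": TCP position; "tool_rot": TCP orientation; "contact_force": force on the tool from outside, world axes, zero at the start; "torque": the same for the moment, N m; "opening": finger opening in m; "grip_force": force on a finger pad.
Only numpy, scipy, OpenCV 4.12 (cv2) and the standard library are available. Lean on these libraries where they do the work, as an engineer would, in place of code of your own. Each camera call takes 0.05 s, during which the arm holds its last target. There are 200 camera calls.

## Working session

There is one attempt and no reset: what is moved stays moved. The work goes in short steps, Python scripts to look and compute and a tool call to move; the robot and the scene stay as the last step left them, time stands still between calls to the robot, and variables do not carry over. Pictures are saved under pics/ and viewed, at most 10 in all, crops included, and the job is handed in when it is done.

Besides the shell and the picture viewer there is one more tool, called after "Emit:" as name(argument=value, ...), one argument or row to a line, values as JSON. move_arm: Moves the arm, as the interface text tells. Its arguments: {"type":"object","properties":{"rows":{"type":"array","items":{"type":"array","items":{"type":"number"}}},"newtons":{"type":"number"}},"required":["rows"]}

```bash
mkdir -p pics; ls; cat > h.py <<'E'
import numpy as np,cv2
from cell import monitor,vision,workorder
def snap(cam,name):
    im=vision.read_camera(cam); cv2.imwrite(f'pics/{name}.png',im[:,:,::-1]); return im
def ray(cam,px,z):
    c=vision.get_calibration(cam);K=np.array(c['K']);T=np.array(c['T'])
    d=np.array(c.get('dist',np.zeros(5)),float)
    u=cv2.undistortPoints(np.array(px,float).reshape(-1,1,2),K,d).reshape(-1,2)
    D=np.c_[u[:,0],-u[:,1],-np.ones(len(u))]@T[:3,:3].T
    o=T[:3,3]; return o+D*((z-o[2])/D[:,2])[:,None]
def proj(cam,P):
    c=vision.get_calibration(cam);K=np.array(c['K']);T=np.linalg.inv(np.array(c['T']))
    p=np.atleast_2d(P)@T[:3,:3].T+T[:3,3]; p=p*[1,-1,-1]
    d=np.array(c.get('dist',np.zeros(5)),float)
    return cv2.projectPoints(p,np.zeros(3),np.zeros(3),K,d)[0].reshape(-1,2)
E
python3 - <<'E'
from h import *
for c in('top','scene'):
    im=snap(c,c+'0'); k=vision.get_calibration(c); print(k)
a=cv2.imread('pics/top0.png');b=cv2.imread('pics/scene0.png')
for n,i in(('top0b',a),('scene0b',b)): cv2.imwrite(f'pics/{n}.png',cv2.resize(i,(800,600),interpolation=cv2.INTER_CUBIC))
print(monitor.observe())
E
```

```text
pics
{'K': array([[382.17232771,   0.        , 259.58570359],
       [  0.        , 382.17232771, 196.06360667],
       [  0.        ,   0.        ,   1.        ]]), 'T': array([[ 0.02490164,  0.99496015, -0.09712981,  0.3427283 ],
       [-0.99958124,  0.02621365,  0.01225501, -0.22157893],
       [ 0.01473938,  0.09678397,  0.99519627,  1.01356295],
       [ 0.        ,  0.        ,  0.        ,  1.        ]])}
{'K': array([[361.73326793,   0.        , 253.88695917],
       [  0.        , 361.73326793, 192.93290757],
       [  0.        ,   0.        ,   1.        ]]), 'T': array([[ 0.86571544,  0.22205561, -0.44858454, -0.00591666],
       [-0.50009958,  0.34628886, -0.79371559, -1.01646023],
       [-0.02090917,  0.91146877,  0.41083753,  0.48492153],
       [ 0.        ,  0.        ,  0.        ,  1.        ]])}
{'time': 0.1, 'qpos': array([-1.25298697e+00,  3.42681624e-01,  1.52488350e+00,  3.09475250e-05,
        1.27540567e+00, -1.46020449e-01]), 'qvel': array([ 0.00083088, -0.00095091, -0.0020922 ,  0.00083402, -0.00022803,
        0.0021143 ]), 'joint_efforts': array([ 1.83265423e-03, -4.32003772e+01, -2.44693905e+01,  7.19611114e-02,
        5.26055612e-02, -3.62208482e-05]), 'tool_pos': array([ 0.23478223, -0.46918989,  0.22611289]), 'tool_rot': array([-3.14023348e+00, -2.29802162e-04,  4.63820622e-01]), 'contact_force': array([ 0.68538637, -0.02502612,  0.07307302]), 'torque': array([ 0.06144607, -0.01972525,  0.03551919]), 'grip_force': 0.0, 'opening': 0.09175910358793823}
```

View pics/top0b.png

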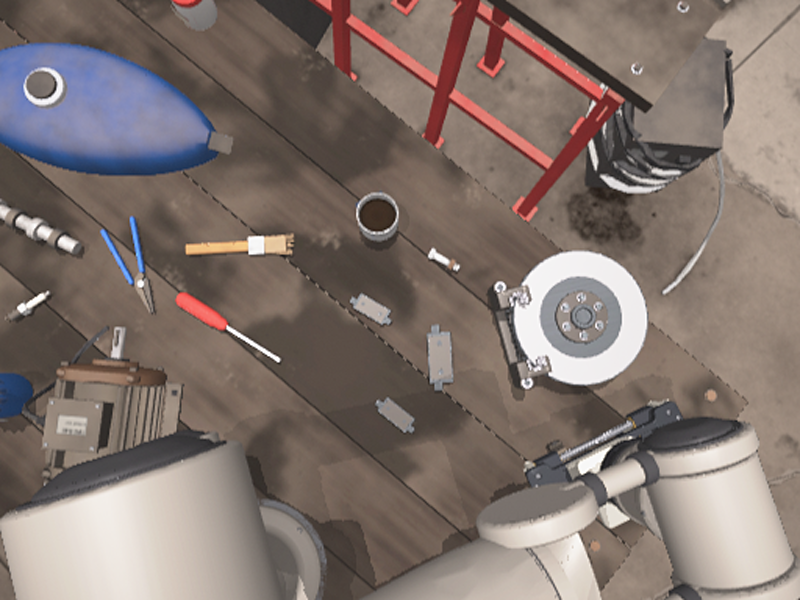

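View pics/scene0b.png

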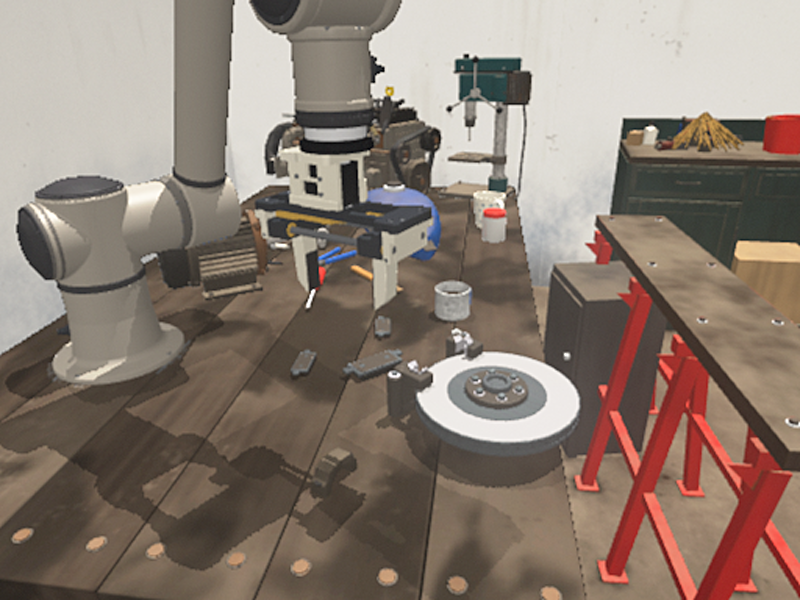

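Candidates in the top view (800 px scale): A (372,309), B (440,357), C (395,415). B looks the largest and fits best. I'll confirm that with an enlarged crop and size measurements.

```bash
python3 - <<'E'
from h import *
im=cv2.imread('pics/top0.png')
x0,y0,x1,y1=210,150,425,270
cv2.imwrite('pics/crop1.png',cv2.resize(im[y0:y1,x0:x1],None,fx=3.7,fy=3.7,interpolation=cv2.INTER_CUBIC))
b,g,r=[im[:,:,i].astype(int) for i in range(3)]
m=((b>=r-4)&(r>50)).astype(np.uint8); m[:,:200]=0; m[:,315:]=0; m[:170]=0; m[285:]=0
n,l,s,c=cv2.connectedComponentsWithStats(m)
for i in range(1,n):
    if s[i,4]>60:
        q=cv2.findContours((l==i).astype(np.uint8),0,1)[0][0].reshape(-1,2)
        w=ray('top',q,0.016)[:,:2]
        R=cv2.minAreaRect((w*1000).astype(np.float32)); print(s[i],c[i],R)
E
```

```text
[273 208  15  12  64] [278.84375 212.40625] ((399.0128479003906, -286.0261535644531), (25.914939880371094, 39.67935562133789), 18.511734008789062)
[274 235  16  15  73] [281.49315068 243.97260274] ((319.9939270019531, -297.1181335449219), (29.689472198486328, 42.171207427978516), 17.240629196166992)
[240 254  26  23 100] [252.8  264.88] ((260.9234924316406, -221.7379150390625), (78.13909149169922, 29.52961540222168), 53.06978988647461)
```

View pics/crop1.png

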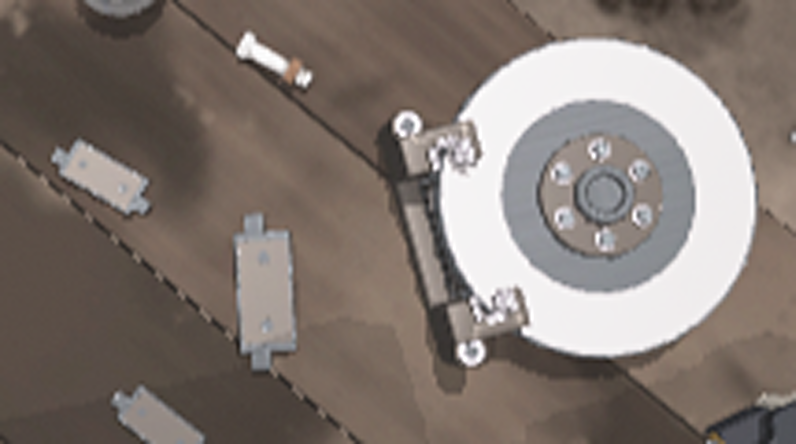

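B (crop (265,292), plate about 55x120 px, against about 85x40 px for A and C) is the largest, so it is the real pad. Its ears at (252,214) and (262,368) lie nearer its left, outer edge, so it is already the right way round. Next I'll measure the pad, disc and clips.

```bash
cat > meas.py <<'E'
from h import *
def disc(im):
    g=cv2.cvtColor(im,cv2.COLOR_RGB2GRAY); m=(g>205).astype(np.uint8); m[:,:315]=0; m[:150]=0; m[255:]=0
    n,l,s,c=cv2.connectedComponentsWithStats(m); i=1+np.argmax(s[1:,4])
    q=cv2.findContours((l==i).astype(np.uint8),0,1)[0]; q=max(q,key=len).reshape(-1,2)
    w=ray('top',q,0.058)[:,:2]*1000
    c=np.median(w,0)
    for t in range(30):   # trimmed circle fit, R=110
        d=w-c; r=np.hypot(*d.T); k=abs(r-np.median(r))<4 if t else r>0
        A=np.c_[2*w[k],np.ones(k.sum())]; x=np.linalg.lstsq(A,(w[k]**2).sum(1),rcond=None)[0]; c=x[:2]
    return c,np.sqrt(x[2]+c@c),k.sum(),len(w)
if __name__=='__main__':
    im=cv2.imread('pics/top0.png')[:,:,::-1].copy()
    print(disc(im)); c=disc(im)[0]
    # clip/bolt features from the crop (scale 3.7, offset 210,150)
    f=lambda p:np.array(p)/3.7+[210-.36,150-.36]
    for nm,p,z in(('clips',[(455,150),(497,305)],.080),('bolts',[(407,124),(471,352)],.07)):
        w=ray('top',f(p),z)[:,:2]*1000; d=w[0]-w[1]; print(nm,w,np.hypot(*d),'yaw',np.arctan2(d[1],d[0])); mm=w.mean(0); e=c-mm; print('mid->disc',np.hypot(*e),np.arctan2(e[1],e[0])+np.pi/2)
    P=[(236,233),(291,230),(297,350),(242,355),(252,214),(262,368)]
    w=ray('top',f(P),.016)[:,:2]*1000; print(w.round(1)); print('padc',w[:4].mean(0), [np.hypot(*(w[i]-w[(i+1)%4])).round(1) for i in range(4)])
    for a,b in((0,3),(1,2),(4,5)): d=w[a]-w[b]; print(np.arctan2(d[1],d[0]))
E
python3 meas.py
```

```text
(array([ 427.49077025, -515.01897286]), np.float64(106.07471620722308), np.int64(227), 287)
clips [[ 453.15186172 -412.6990142 ]
 [ 351.01066271 -441.12468622]] 106.02284359135282 yaw 0.2714295664038369
mid->disc 91.69791797054683 0.28077477071997525
bolts [[ 471.11612461 -382.18408424]
 [ 319.57732188 -426.26076788]] 157.8187655927426 yaw 0.2830511779862586
mid->disc 115.36513572295654 0.28236605178194485
[[ 397.6 -271.1]
 [ 400.7 -309.9]
 [ 316.7 -315.6]
 [ 312.2 -277.1]
 [ 411.3 -282.1]
 [ 303.5 -291.3]]
padc [ 356.80214619 -293.45217592] [np.float64(39.0), np.float64(84.3), np.float64(38.8), np.float64(85.6)]
0.07055689319140954
0.06762921508174419
0.08510434082829403
```

Emit:
move_arm(
  rows=[
    [15,22,-10,-0.05,-1],
    [15,22,-10,-0.05,-1],
    [15,22,-10,-0.05,-1],
    [15,22,-10,-0.05,-1],
    [15,22,-10,-0.05,-1],
    [15,22,-10,-0.05,-1],
    [16,22,-10,-0.05,-1],
    [16,22,-10,-0.042,-1],
    [0,0,-10,0,-1],
    [0,0,0,0,-1],
  ],
  newtons=40,
)

```text
time: 1.1
tool_pos: [0.3564, -0.2927, 0.1355]
tool_rot: [-3.14, 0.002, 0.074]
contact_force: [0.5, 0.1, -1.0]
opening: 0.0917
grip_force: 0.0
```

Emit:
move_arm(
  rows=[
    [0,-1,-30,0,-1],
    [0,0,-30,0,-1],
    [0,0,-30,0,-1],
    [0,0,-25,0,-1],
    [0,0,-10,0,-1],
    [0,0,-5,0,-1],
    [0,0,0,0,-1],
  ],
)

```text
time: 1.8
tool_pos: [0.3569, -0.2952, 0.007]
tool_rot: [3.141, -0.0, 0.071]
contact_force: [0.1, -0.6, 0.9]
opening: 0.092
grip_force: 0.0
```

Emit:
move_arm(
  rows=[
    [0,0,0,0,0.3],
    [0,0,0,0,0.6],
    [0,0,0,0,1],
    [0,0,0,0,1],
    [0,0,0,0,1],
    [0,0,0,0,1],
    [0,0,0,0,1],
    [0,0,0,0,1],
  ],
  newtons=40,
)

```text
time: 2.6
tool_pos: [0.3568, -0.2944, 0.0067]
tool_rot: [-3.141, 0.0, 0.072]
contact_force: [0.6, 0.7, 2.5]
opening: 0.0394
grip_force: 40.0
```

Emit:
move_arm(
  rows=[
    [0,0,10,0,1],
    [0,0,30,0,1],
    [0,0,35,0,1],
    [0,0,35,0,1],
    [8,-22,0,0.035,1],
    [8,-23,0,0.035,1],
    [8,-23,0,0.035,1],
    [8,-22,0,0.035,1],
    [8,-23,0,0.035,1],
    [6,-22,0,0.034,1],
    [0,0,0,0,1],
    [0,0,0,0,1],
  ],
)

```text
time: 3.8
tool_pos: [0.4024, -0.4292, 0.1165]
tool_rot: [-3.14, 0.0, 0.28]
contact_force: [0.0, 0.2, -2.8]
opening: 0.0395
grip_force: 40.0
```

```bash
python3 - <<'E'
from h import *
print(monitor.observe()['tool_pos'],monitor.observe()['tool_rot'],monitor.observe()['contact_force'])
a=snap('top','top1')[150:250,290:380,::-1]; b=snap('scene','scene1')[150:310,220:400,::-1]
A=cv2.resize(a,None,fx=6,fy=6,interpolation=cv2.INTER_CUBIC); cv2.imwrite('pics/top1c.png',A)
B=cv2.resize(b,None,fx=3.7,fy=3.7,interpolation=cv2.INTER_CUBIC); cv2.imwrite('pics/scene1c.png',B)
E
```

```text
[ 0.40241017 -0.42915873  0.1164619 ] [-3.14017895e+00  4.73372912e-04  2.79860344e-01] [ 0.02270542  0.23785735 -2.75111796]
```

View pics/top1c.png

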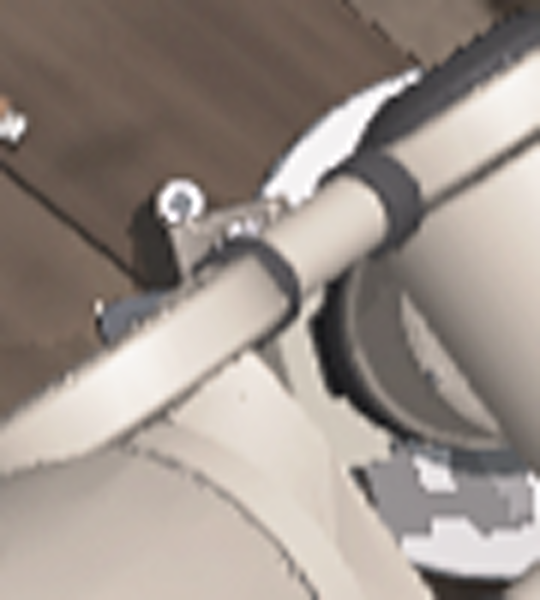

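View pics/scene1c.png

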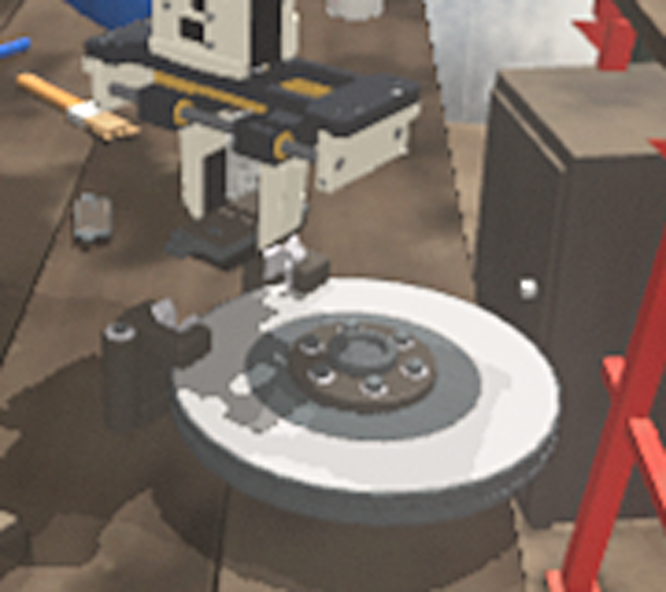

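The top view is mostly hidden by the arm. The scene crop shows the pad held level, with its near ear at about (172,245) and the clips at (172,318) and (283,250). I'll cross-check the bracket using the scene camera and compare the predicted outlines with the picture.

```bash
python3 - <<'E'
from h import *
im=cv2.imread('pics/scene0.png'); g=cv2.cvtColor(im,cv2.COLOR_BGR2GRAY)
m=(g>175).astype(np.uint8); m[:,:262]=0;m[:,375:]=0;m[:222]=0;m[300:]=0
n,l,s,c=cv2.connectedComponentsWithStats(m); i=1+np.argmax(s[1:,4])
q=max(cv2.findContours((l==i).astype(np.uint8),0,1)[0],key=len).reshape(-1,2)
w=ray('scene',q,0.058)[:,:2]*1000; c=np.array([427.5,-515.])
for t in range(30):
    r=np.hypot(*(w-c).T); k=(abs(r-108)<8) if t<5 else abs(r-np.median(r[k]))<3
    A=np.c_[2*w[k],np.ones(k.sum())]; x=np.linalg.lstsq(A,(w[k]**2).sum(1),rcond=None)[0]; c=x[:2]
print('scene disc',c,np.sqrt(x[2]+c@c),k.sum(),len(w))
def frame(xy,z,yaw):
    X=np.array([np.sin(yaw),-np.cos(yaw),0]);Y=np.array([np.cos(yaw),np.sin(yaw),0])
    return lambda P:np.array([*xy,z])+np.array(P)[:,:1]*1e-3*X+np.array(P)[:,1:2]*1e-3*Y+np.array(P)[:,2:]*[[0,0,1e-3]]
padtop=[(-20,-42,8),(-20,42,8),(20,42,8),(20,-42,8),(-20,-42,8)]
ear=lambda s:[(-12,s*42,8),(-12,s*55,8),(2,s*55,8),(2,s*42,8)]
earb=lambda s:[(-12,s*42,2),(-12,s*55,2),(2,s*55,2),(2,s*42,2)]
slot=lambda s:[(-13.5,s*44,12),(-13.5,s*58,12),(3.5,s*58,12),(3.5,s*44,12)]
F=frame((.4024,-.4292),.1165-.0067+.008,.280); S=frame((.4025,-.4285),.066,.281)
V=[]
for cam,nm,x0,y0,x1,y1,f in(('scene','scene1',245,195,315,255,8),('top','top1',300,175,350,235,8),('top','top0',300,160,370,240,8)):
    im=cv2.imread(f'pics/{nm}.png')[y0:y1,x0:x1]; im=cv2.resize(im,None,fx=f,fy=f,interpolation=cv2.INTER_CUBIC)
    L=[(slot(1),S,(0,255,0)),(slot(-1),S,(0,255,0))]
    if nm!='top0': L+=[(padtop,F,(0,0,255)),(ear(1),F,(0,0,255)),(ear(-1),F,(0,0,255)),(earb(-1),F,(255,0,255))]
    for P,fr,col in L:
        u=(proj(cam,fr(P))-[x0-.5,y0-.5])*f
        cv2.polylines(im,[u.round().astype(int)],False,col,1)
    cv2.imwrite(f'pics/ov_{nm}.png',im); V.append(im)
cv2.imwrite('pics/ovA.png',np.vstack([V[0],]))
h=max(V[1].shape[0],V[2].shape[0]); P=[cv2.copyMakeBorder(v,0,h-v.shape[0],0,0,0) for v in V[1:]]
o=np.hstack(P); print(o.shape); cv2.imwrite('pics/ovB.png',cv2.resize(o,None,fx=.8,fy=.8) if o.shape[1]>800 or o.shape[0]>600 else o)
E
```

```text
scene disc [ 426.12158893 -518.47950013] 106.51866607365571 214 254
(640, 960, 3)
```

View pics/ovA.png

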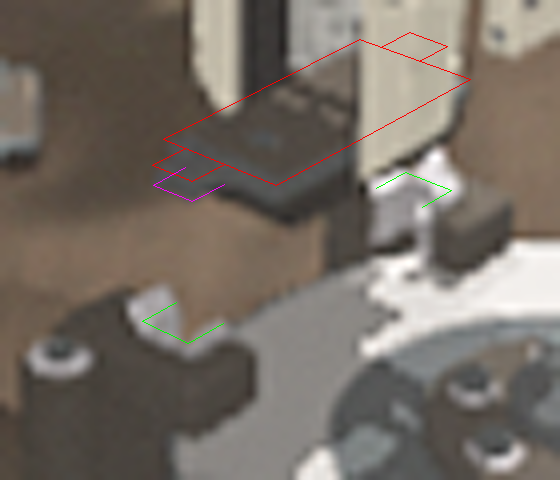

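View pics/ovB.png

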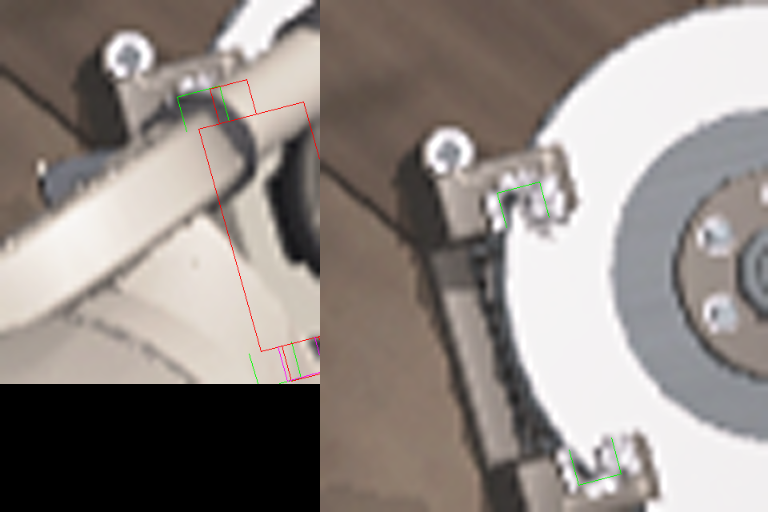

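```bash
python3 - <<'E'
from h import *
x0,y0,x1,y1,f=258,203,300,228,18
im=cv2.imread('pics/scene1.png')[y0:y1,x0:x1].astype(float)
im=np.clip((im-30)*2.6,0,255).astype(np.uint8)
im=cv2.resize(im,None,fx=f,fy=f,interpolation=cv2.INTER_NEAREST)
def frame(xy,z,yaw):
    X=np.array([np.sin(yaw),-np.cos(yaw),0]);Y=np.array([np.cos(yaw),np.sin(yaw),0])
    return lambda P:np.array([*xy,z])+np.array(P)[:,:1]*1e-3*X+np.array(P)[:,1:2]*1e-3*Y+np.array(P)[:,2:]*[[0,0,1e-3]]
ou=[(-20,-42,8),(-12,-42,8),(-12,-55,8),(2,-55,8),(2,-42,8),(20,-42,8),(20,42,8)]
for xy,col in(((.4024,-.4292),(0,0,255)),((.4010,-.4327),(0,255,0))):
    F=frame(xy,.1165-.0067+.008,.280)
    for P in(ou,[(-12,-55,8),(-12,-55,2),(2,-55,2),(2,-55,8)],[(20,-42,8),(20,-42,2),(20,42,2)],[(20,-39,-8),(20,39,-8)]):
        cv2.polylines(im,[((proj('scene',F(P))-[x0-.5,y0-.5])*f).round().astype(int)],False,col,1)
cv2.imwrite('pics/padc.png',im)
E
```

```text
(no output)
```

View pics/padc.png

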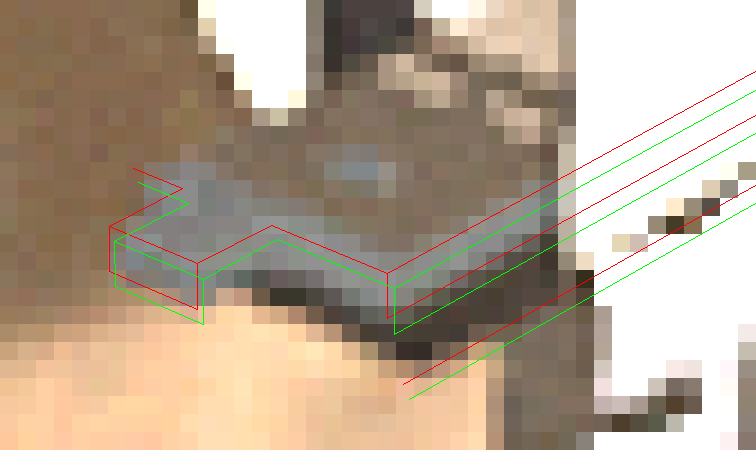

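The pad outline agrees with the tool pose to about 1–2 mm. In the top frame it is centred between the slots to within about 1 mm. I'll lower it with force checks.

Emit:
move_arm(
  rows=[
    [0,0,-10,0,1],
    [0,0,-10,0,1],
    [0,0,-6,0,1],
    [0,0,-3,0,1],
    [0,0,-3,0,1],
    [0,0,-2,0,1],
    [0,0,-1,0,1],
    [0,0,0,0,1],
  ],
  newtons=50,
)

```text
time: 4.7
tool_pos: [0.4029, -0.4296, 0.0818]
tool_rot: [3.141, 0.0, 0.281]
contact_force: [1.2, -0.2, -3.3]
opening: 0.0391
grip_force: 50.0
```

Emit:
move_arm(
  rows=[
    [0,0,-2,0,1],
    [0,0,-2,0,1],
    [0,0,0,0,1],
  ],
)

```text
time: 5.0
tool_pos: [0.4028, -0.4294, 0.0775]
tool_rot: [-3.141, 0.0, 0.281]
contact_force: [-0.4, 0.2, -2.3]
opening: 0.0389
grip_force: 50.0
```

Emit:
move_arm(
  rows=[
    [0,0,-2,0,1],
    [0,0,-1,0,1],
    [0,0,0,0,1],
  ],
)

```text
time: 5.3
tool_pos: [0.4028, -0.4292, 0.0748]
tool_rot: [-3.141, 0.0, 0.281]
contact_force: [-0.8, 1.9, -0.3]
opening: 0.0389
grip_force: 50.0
```

Emit:
move_arm(
  rows=[
    [0,0,-1.5,0,1],
    [0,0,-1.5,0,1],
    [0,0,-1.5,0,1],
    [0,0,0,0,1],
  ],
)

```text
time: 5.7
tool_pos: [0.4029, -0.4287, 0.0711]
tool_rot: [-3.141, -0.0, 0.281]
contact_force: [-1.2, 7.3, 6.8]
opening: 0.0391
grip_force: 50.0
```

Emit:
move_arm(
  rows=[
    [-0.2,0.8,-1.5,0,1],
    [0,0,-1.5,0,1],
    [0,0,-1.5,0,1],
    [0,0,0,0,1],
  ],
)

```text
time: 6.1
tool_pos: [0.4026, -0.4281, 0.0654]
tool_rot: [-3.14, 0.0, 0.281]
contact_force: [-0.5, 5.2, 0.4]
opening: 0.0391
grip_force: 50.0
```

Emit:
move_arm(
  rows=[
    [0,0,-1,0,1],
    [0,0,-1,0,1],
    [0,0,0,0,1],
  ],
)

```text
time: 6.4
tool_pos: [0.4025, -0.4282, 0.0647]
tool_rot: [-3.141, 0.0, 0.281]
contact_force: [-2.5, 8.0, 10.0]
opening: 0.0389
grip_force: 50.0
```

Emit:
move_arm(
  rows=[
    [0,0,-1,0,1],
    [0,0,-1,0,1],
    [0,0,0,0,1],
    [0,0,0,0,1],
  ],
)

```text
time: 6.8
tool_pos: [0.4025, -0.4282, 0.0646]
tool_rot: [3.142, -0.0, 0.281]
contact_force: [-5.5, 12.2, 24.4]
opening: 0.0393
grip_force: 50.0
```

Emit:
move_arm(
  rows=[
    [0,0,2,0,1],
    [0,0,0,0,-0.09],
    [0,0,0,0,-0.09],
    [0,0,0,0,-0.09],
    [0,0,0,0,-0.09],
  ],
)

```text
time: 7.3
tool_pos: [0.4028, -0.4293, 0.0636]
tool_rot: [3.141, -0.0, 0.281]
contact_force: [-0.1, -0.1, 1.0]
opening: 0.0501
grip_force: 0.0
```

Emit:
move_arm(
  rows=[
    [0,0,10,0,-0.09],
    [0,0,15,0,-0.09],
    [0,0,15,0,-0.09],
    [0,0,0,0,1],
    [0,0,0,0,1],
    [0,0,0,0,1],
    [0,0,0,0,1],
    [0,0,0,0,1],
    [0,0,0,0,1],
    [0,0,-15,0,1],
    [0,0,-8,0,1],
    [0,0,0,0,1],
  ],
  newtons=10,
)

```text
time: 8.5
tool_pos: [0.4021, -0.428, 0.0793]
tool_rot: [-3.139, 0.001, 0.281]
contact_force: [-0.5, -1.0, 0.8]
opening: 0.0007
grip_force: 0.0
```

Emit:
move_arm(
  rows=[
    [0,0,-2,0,1],
    [0,0,-2,0,1],
    [0,0,-2,0,1],
    [0,0,-2,0,1],
    [0,0,0,0,1],
    [0,0,0,0,1],
  ],
)

```text
time: 9.1
tool_pos: [0.4028, -0.4289, 0.0743]
tool_rot: [3.14, -0.0, 0.281]
contact_force: [-2.0, 2.7, 9.2]
opening: 0.0007
grip_force: 4.7
```

Emit:
move_arm(
  rows=[
    [0,0,-2,0,1],
    [0,0,0,0,1],
    [0,0,0,0,1],
  ],
)

```text
time: 9.4
tool_pos: [0.4029, -0.429, 0.0741]
tool_rot: [3.139, -0.001, 0.281]
contact_force: [-5.5, 6.4, 23.0]
opening: 0.0005
grip_force: 11.3
```

Emit:
move_arm(
  rows=[
    [0,0,15,0,1],
    [0,0,30,0,1],
    [0,0,40,0,1],
    [0,0,40,0,1],
    [-20,0,30,0,1],
    [-45,-20,0,0,1],
    [-45,-20,0,0,1],
    [-45,-20,0,0,1],
    [-30,-20,0,0,1],
    [0,0,0,0,1],
  ],
)

```text
time: 10.4
tool_pos: [0.2139, -0.5109, 0.2259]
tool_rot: [3.14, 0.001, 0.276]
contact_force: [0.3, 0.7, -0.5]
opening: 0.0006
grip_force: 0.0
```

```bash
python3 - <<'E'
from h import *
print(monitor.observe()['time'],monitor.observe()['tool_pos'])
a=snap('top','top2')[165:245,310:390,::-1]; b=snap('scene','scene2')[190:290,240:320,::-1]
A=cv2.resize(a,(560,560),interpolation=cv2.INTER_CUBIC)[:, :400]; B=cv2.resize(b,(400,500),interpolation=cv2.INTER_CUBIC); B=cv2.copyMakeBorder(B,0,60,0,0,0)
cv2.imwrite('pics/fin.png',np.hstack([A,B]))
E
```

```text
10.4 [ 0.2139148  -0.51092653  0.22588815]
```

View pics/fin.png

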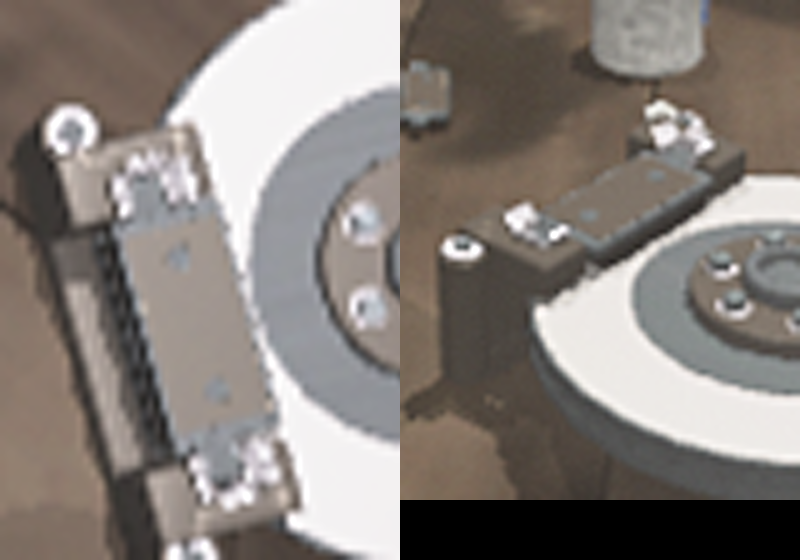

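The pad sits flat in the bracket with both ears in the clips, at (145,185) and (228,465) in the left view. It is level, released and clear of the tool.

```bash
python3 -c "
from cell import workorder; print(workorder.hand_in())"
```

```text
the job is handed in; nothing more can be done
None
```

The brake pad is seated flat on the disc with both ears in the clips, released, and the job was handed in at about 10.5 s; the hand-in call returned no verdict, and I didn't re-measure the tin, brush and bolt, but the arm kept clear of them.

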